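# Index the sample rack to the next row and read it

### The arm

A 6-joint arm with a two-finger parallel gripper is mounted at the origin on the work surface. World frame = base frame: x ahead of the robot, y to its left, z up, the work surface at z = 0. Lengths are in m, angles in rad, forces in N, time in s.
With the tool pointing down it reaches from about 0.4 to 0.825 m from the base axis. Payload 7 kg.
Tool frame: the origin (TCP) lies at the centre of the arm's flange, where the gripper is bolted on; the fingertips stand 178 mm ahead of it and the grasp point (between the pads) lies 159 mm ahead of it; x points along the fingers, y is the direction in which the jaws open and shut, and the axes are right-handed (so a half turn about x gives the same grasp; the last joint's range is limited). The gripper opens to 88 mm and grips with 3 to 60 N. Pads are 19 mm wide; open, the fingers measure 130 mm over their backs; the gripper's body (78 mm by 193 mm) begins 47 mm behind the grasp point.
Start: joints at [-1.001, 0.359, 0.012, 0, -1.224, -0.288], TCP at [0.188, -0.648, 0.405] pointing down, gripper open.
Joint ranges: [-3.07, 3.07], [-1.43, 2.12], [-1.02, 1.25], [-3.03, 1.67], [-3.05, -0], [-3.03, 3.03]. Speed limits (rad/s): [2.39, 2.39, 3.01, 3.14, 3.14, 3.14].

### API

Orientations are given as [roll, pitch, yaw] about the fixed x, y, z axes, in that order (R = Rz(yaw) Ry(pitch) Rx(roll)).
In Python, from station import status, viewer, arm gives the robot as it stands. The module is installed in compiled form; this text tells all that it offers.
- The arm moves only by the tool apply_moves, never from a script. Its argument "commands" is a list of rows, each an object of numbers: "dx", "dy", "dz": the shift along the world's x, y, z in mm; "spin": the turn about the world's z in degrees; "hand": the closure, from 0 (fully open) to 1 (shut). A call has exactly 5 rows; each row shifts and turns the commanded pose from where the row before left it; what a row does not reach is not made up. A row lasts 1/8 s, in which the tool goes at most 62.5 mm and 10.7 degrees, less where a joint would pass 70% of its speed; a pose out of reach is approached as far as the arm can. A call is refused whole if a number of a shift passes 62.5 or a number of a turn 10.7, either way. A call with a gripper value outside its range is refused whole. The fingers move at their own pace and stop on an object; "grip_force" is the grip in N (left out, the last holds). Time passes only in rows, so rows that do not move let the fingers close, or fill a call up. It gives the time, the measured TCP pose, the force and the opening at its end, in the units of the state.
- status.get_state(): the state, without advancing time (a new reading comes with each control period).
- viewer.grab_frame(name): name is "scene" or "top" or "wrist"; returns the picture (480x640x3 uint8, red, green, blue); there is no depth.
- viewer.camera_info(name): a dict with "fx", "fy", "cx", "cy" (pixels), "D" ([k1, k2, p1, p2, k3] as OpenCV has them; the pictures are not rectified), "eye" and "attitude" of the camera in the world; the wrist camera has in their place "T_tool_cam" (4x4, takes a point from camera to tool coordinates, whose origin is the TCP and whose axes are the tool frame's). Camera axes: x right, y up, looking along -z (the intrinsics and any distortion apply to the point x, -y, -z); pixel columns grow to the right and rows downward; lengths in m; the calibration is good to about 2 mm. A picture is of the moment at which its call begins: read the wrist's pose just before it. camera_info takes no time and is no camera call.
- arm.job_done(): hands the job in, once; it reports no verdict.
The state is a dict: "t": time; "q": joint angles; "qd": joint speeds; "joint_efforts": joint torques, N m; "eef_pos": TCP position; "ee_rot": TCP orientation; "force": force on the tool from outside, world axes, zero at the start; "moment": the same for the moment, N m; "width": finger opening in m.
Only numpy, scipy, OpenCV 4.12 (cv2) and the standard library are available. Lean on these libraries where they do the work, as an engineer would, in place of code of your own. Each camera call takes 0.05 s, during which the arm holds its last target.

### The job

Bring the rack's next row under the reader: pull up the black spring index knob, slide the blue carriage exactly one notch towards the reader and let the plunger drop fully home in that notch. Only then press the green read button right down and let go of everything. Leave the loose tubes and other things around the slide where they are.

Things in the scene. Friction and masses are not known exactly. Their poses are not given: they have to be found in the camera images.
- slide_base: Fixed aluminium base plate of the index slide, 230 x 480 x 12 mm. Origin: centre of its underside. +y is the way the carriage must slide, towards the reader (column with overhead head, 178 mm high) that stands at x +9 to +71, y +105 to +235 mm here. Knob and button are on the -x side, 85 mm off the middle; nothing is over them.
- carriage (a joint): Position (m) of the blue carriage along the base's +y: about 0 in the home notch, where it starts, growing towards the reader, end stop 0.088. Friction 1.5 N plus a little. It carries a red rack (tube tops 93 mm above the table) and the knob. The next notch lies between 0.034 and 0.054, different each time; the one after it, 0.030 further, is wrong.
- index_point (a point): Point on the carriage plate's top (42 mm above the table) under the knob, on its axis. The notched bar is hidden below it. The bar is flat and closed between notches; notches have straight sides and 1.5 mm play each way, so the engaged carriage cannot be pushed on. A steel sleeve of 22 mm diameter stands here, 18 mm tall.
- plunger (a joint): Lift (m) of plunger and knob, straight up against a spring (7 N at 0, about 10 N at the end stop 0.013). 0: fully home in a notch; 0.006 to 0.007: pin tip resting on the bar between notches; above 0.0075 the carriage is free. Let go on the bar, the pin rides along it with little friction and snaps down into the next notch it meets, which blocks the carriage. Held up, it cannot drop.
- knob_mid (a point): Middle of the black knob: plain upright cylinder, 26 mm in diameter, 32 mm tall, yellow dot on top. On its axis, 16 mm below its top, 82 mm above the table when the plunger is home. Moves with carriage and plunger; pushing the knob sideways pushes the carriage. The rack's side begins 63 mm to its +x side; its other sides are free.
- read_button (a joint): Travel (m) of the green read button, straight down: 0 up, 0.006 right down (about 5 N); springs back. Counts as pressed from 0.004.
- read_button_top (a point): Centre of the top of the green button, 28 mm in diameter, 34 mm above the table when up, in a black collar 44 mm wide (top 24 mm above the table), at x -85, y -200 mm (the end away from the reader) in the base's frame.
- tube_a: Loose capped sample tube (blue cap) standing on the table, 13 mm in diameter, 47 mm tall, origin under its foot; leave it standing.
- tube_b: Loose capped sample tube (white cap), the same size; leave it standing.
- marker: White and blue marker pen lying on the table, 12 x 120 x 12 mm, origin under its middle; bystander.
- waste_cup: Loose white cup at the reader end of the slide, 72 mm in diameter, 70 mm tall, origin under its middle; bystander.
- scan_gun: Hand scanner lying on the table to the left, about 75 x 190 x 36 mm, origin on its underside; bystander.
- tip_box: Blue box with a clear lid to the right, 85 x 120 x 68 mm, origin under its middle; bystander.

How it is judged:
On the way, in this order (a step that is already met when the one before it is completed fails the run):
1. the knob is pulled up clear of the home notch (value of joint plunger above 0.0072 m and value of joint carriage below 0.025 m), for 0.05 s.
2. the carriage stands in the next notch with the plunger fully home (value of joint carriage between 0.031 and 0.057 m and value of joint plunger below 0.002 m), for 0.3 s.
3. the read button is pressed with the carriage indexed (all of step 2 and value of joint read_button above 0.004 m), for 0.05 s.
At the end, for the whole second after the job is handed in: The carriage rests in the next notch (31 to 57 mm from home) with the plunger home to within 2 mm, and the read button is back up (within 1.5 mm) (all of step 2 and value of joint read_button below 0.0015 m and velocity of joint carriage between -0.01 and 0.01 m/s); the robot touches nothing.
It fails at once if the read button is pressed (over 3 mm) while the carriage is not engaged in the next notch (value of joint read_button above 0.003 m and not (value of joint carriage between 0.031 and 0.057 m and value of joint plunger below 0.002 m)).
It fails at once if a loose thing around the slide is displaced by more than 30 mm (distance of any of tube_a, tube_b, marker, waste_cup, scan_gun, tip_box from where it was at the start of the episode above 0.03 m).
It fails at once if a loose tube is knocked over (angle between any of tube_a, tube_b's own z axis and vertical above 0.6 rad).
It also fails if it takes over 48 s, if anything falls off the work surface, if the arm or the gripper's body presses on something with over 40 N, if the wrist force passes 120 N, or if a joint passes its speed limit or range.

## Working session

There is one attempt and no reset: what is moved stays moved. The work goes in short steps, Python scripts to look and compute and a tool call to move; the robot and the scene stay as the last step left them, time stands still between calls to the robot, and variables do not carry over. Pictures are saved under pics/ and viewed, and the job is handed in when it is done.

Besides the shell and the picture viewer there is one more tool, called after "Request:" by a JSON object that holds its "fn" and its "kwargs". apply_moves: Moves the arm, as the interface text tells. Its arguments: {"type":"object","properties":{"commands":{"type":"array","items":{"type":"object","properties":{"dx":{"type":"number"},"dy":{"type":"number"},"dz":{"type":"number"},"spin":{"type":"number"},"hand":{"type":"number"}}}},"grip_force":{"type":"number"}},"required":["commands"]}

```bash
mkdir -p pics; python3 - <<'E'
from station import status, viewer
import cv2
s=status.get_state();print(s)
for n in("scene","top","wrist"):
    f=viewer.grab_frame(n);cv2.imwrite(f"pics/{n}0.png",f[:,:,::-1]);print(n,viewer.camera_info(n))
E
```

```text
{'t': 0.0, 'q': array([-1.00087400e+00,  3.59357242e-01,  1.10363178e-02, -3.70749617e-04,
       -1.22410834e+00, -2.88114671e-01]), 'qd': array([ 0.00085442, -0.00069289,  0.00019056,  0.00012052, -0.00095123,
       -0.0015501 ]), 'joint_efforts': array([ 4.58949144e-04, -5.82722461e+01,  2.93038148e+01,  6.99711040e+00,
        6.67886066e-03, -1.31242296e-04]), 'eef_pos': array([ 0.18766019, -0.64816724,  0.4037281 ]), 'ee_rot': array([1.64865767, 1.5691266 , 1.93033907]), 'force': array([0.35163108, 0.33223719, 0.80217905]), 'moment': array([-0.02782325, -0.02473293,  0.00420315]), 'width': 0.08803598683222506}
scene {'fx': 558.8187157207194, 'fy': 558.8187157207194, 'cx': 333.2711770246198, 'cy': 232.83345676908678, 'D': array([0.02913971, 0.        , 0.        , 0.        , 0.        ]), 'eye': array([1.46718439, 0.43358445, 1.35175756]), 'attitude': array([ 0.68797565, -0.00659214,  1.96442232])}
top {'fx': 528.3577042916581, 'fy': 528.3577042916581, 'cx': 324.54850719338106, 'cy': 234.89104995443995, 'D': array([0.02700211, 0.        , 0.        , 0.        , 0.        ]), 'eye': array([0.37925797, 0.03618609, 1.64641735]), 'attitude': array([ 0.07620821, -0.01973983, -1.54858157])}
wrist {'fx': 343.6075018720748, 'fy': 343.6075018720748, 'cx': 320.56567422022306, 'cy': 237.50741977471094, 'D': array([-0.04392463,  0.        ,  0.        ,  0.        ,  0.        ]), 'T_tool_cam': array([[ 2.24549475e-06,  2.76123860e-01, -9.61122060e-01,
         2.03559824e-02],
       [ 9.99999531e-01,  9.30148925e-04,  2.69561813e-04,
         8.12274816e-04],
       [ 9.68419099e-04, -9.61121610e-01, -2.76123728e-01,
        -7.41447383e-02],
       [ 0.00000000e+00,  0.00000000e+00,  0.00000000e+00,
         1.00000000e+00]])}
```

View pics/scene0.png

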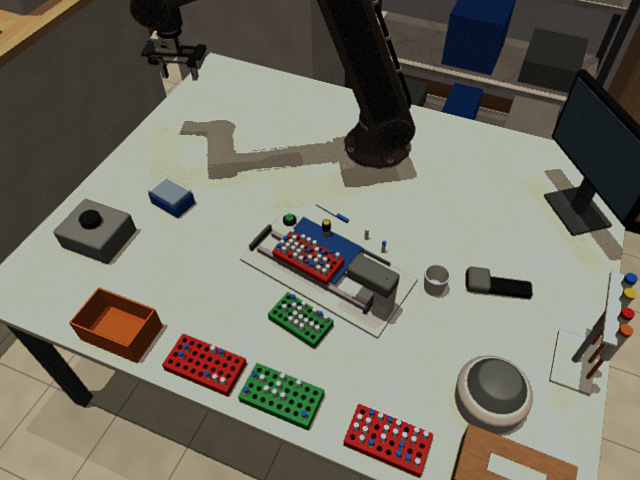

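View pics/top0.png

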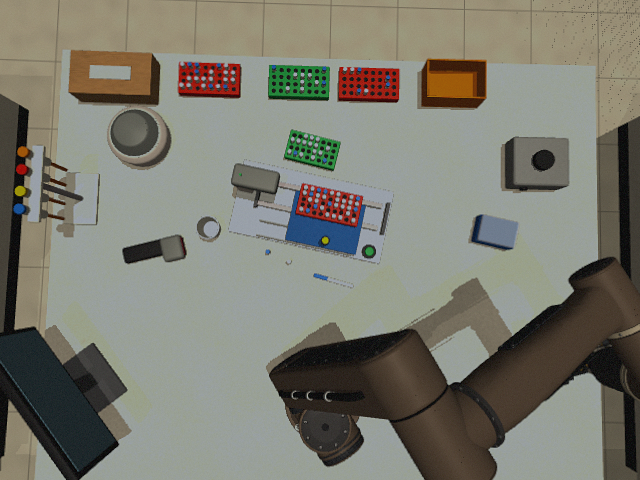

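View pics/wrist0.png

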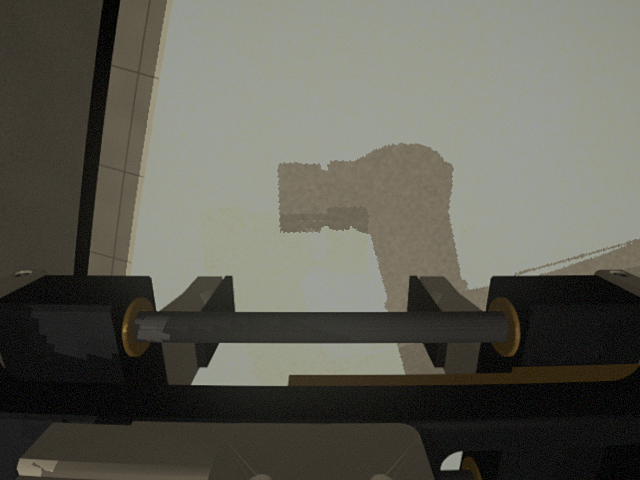

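Top view: knob dot is near (325,240), button (369,251), tubes (268,252) and (289,262), marker about (333,280). Scene view: knob dot is near (326,223), button (289,218), tubes (384,243) and (367,233). Next I'll triangulate these from the two views.

```bash
cat > h.py <<'E'
import numpy as np,cv2
from scipy.spatial.transform import Rotation as R
from station import status, viewer
def cam(n,st=None):
    c=viewer.camera_info(n);K=np.array([[c['fx'],0,c['cx']],[0,c['fy'],c['cy']],[0,0,1]])
    if n=='wrist':
        T=np.eye(4);T[:3,:3]=R.from_euler('xyz',st['ee_rot']).as_matrix();T[:3,3]=st['eef_pos'];T=T@c['T_tool_cam']
        return K,c['D'],T[:3,3],T[:3,:3]
    return K,c['D'],np.array(c['eye']),R.from_euler('xyz',c['attitude']).as_matrix()
def ray(C,p):
    K,D,e,Rm=C
    u=cv2.undistortPoints(np.array([[p]],float),K,D)[0,0]
    d=Rm@np.array([u[0],-u[1],-1]);return e,d/np.linalg.norm(d)
def onz(C,p,z):
    e,d=ray(C,p);return e+d*(z-e[2])/d[2]
def tri(a):
    A=np.zeros((3,3));b=np.zeros(3)
    for C,p in a:
        e,d=ray(C,p);P=np.eye(3)-np.outer(d,d);A+=P;b+=P@e
    x=np.linalg.solve(A,b)
    return x,[1000*np.linalg.norm(np.cross(x-ray(C,p)[0],ray(C,p)[1])) for C,p in a]
def proj(C,X):
    K,D,e,Rm=C
    v=(np.array(X)-e)@Rm; v=v*[1,-1,-1]
    return cv2.projectPoints(v.reshape(1,3),np.zeros(3),np.zeros(3),K,D)[0][0,0]
def blob(im,lo,hi,roi):
    x0,y0,x1,y1=roi;h=cv2.cvtColor(im[y0:y1,x0:x1],cv2.COLOR_RGB2HSV)
    m=cv2.inRange(h,np.array(lo),np.array(hi));n,l,s,c=cv2.connectedComponentsWithStats(m)
    return [(c[i]+[x0,y0],s[i,4]) for i in np.argsort(-s[:,4]) if i and s[i,4]>3]
E
python3 - <<'E'
from h import *
t=cv2.imread('pics/top0.png')[:,:,::-1].copy();s=cv2.imread('pics/scene0.png')[:,:,::-1].copy()
ty=blob(t,(22,120,90),(35,255,255),(310,225,340,255));sy=blob(s,(18,100,90),(38,255,255),(310,212,340,240))
tg=blob(t,(40,100,60),(85,255,255),(355,240,385,262));sg=blob(s,(40,100,40),(85,255,255),(275,205,302,228))
print(ty,sy,tg,sg)
T=cam('top');S=cam('scene')
print(tri([(T,ty[0][0]),(S,sy[0][0])]));print(tri([(T,tg[0][0]),(S,sg[0][0])]))
for a,b in(((268,252),(384,243)),((289,262),(367,233))):print(tri([(T,a),(S,b)]))
for p in((315,275),(351,285)):print(onz(T,p,.012))
big=lambda i,x0,y0,x1,y1,f:cv2.resize(i[y0:y1,x0:x1],None,fx=f,fy=f,interpolation=2)[:,:,::-1]
cv2.imwrite('pics/topz.png',big(t,220,150,410,295,4));cv2.imwrite('pics/scz.png',big(s,230,180,430,330,4))
print(tri([(T,ty[0][0]),(S,sy[0][0])])[0]-tri([(T,tg[0][0]),(S,sg[0][0])])[0])
E
```

```text
[(array([324.83783784, 239.91891892]), np.int32(37))] [(array([326.07142857, 221.85714286]), np.int32(28))] [(array([369.05882353, 250.97058824]), np.int32(68))] [(array([288.91836735, 217.24489796]), np.int32(49))]
(array([0.48271602, 0.00875003, 0.09842127]), [np.float64(1.7828999404951882), np.float64(1.7828999404950614)])
(array([ 0.45655308, -0.12893343,  0.02995101]), [np.float64(1.7200216974994118), np.float64(1.7200216974995122)])
(array([0.44564837, 0.1803818 , 0.03888178]), [np.float64(2.768727260881009), np.float64(2.7687272608809383)])
(array([0.41712271, 0.11646311, 0.02392966]), [np.float64(2.6438595188068383), np.float64(2.6438595188067673)])
[0.38006139 0.03338467 0.012     ]
[ 0.35181444 -0.07827897  0.012     ]
[0.02616294 0.13768346 0.06847025]
```

```bash
ls -la .
```

```text
total 16
drwxr-xr-x  3 agent agent 4096 Dec  7 02:03 .
drwxr-xr-x 23 root  root  4096 Dec  7 02:03 ..
-rw-r--r--  1 agent agent 1343 Dec  7 02:03 h.py
drwxr-xr-x  2 agent agent 4096 Dec  7 02:03 pics
```

View pics/topz.png

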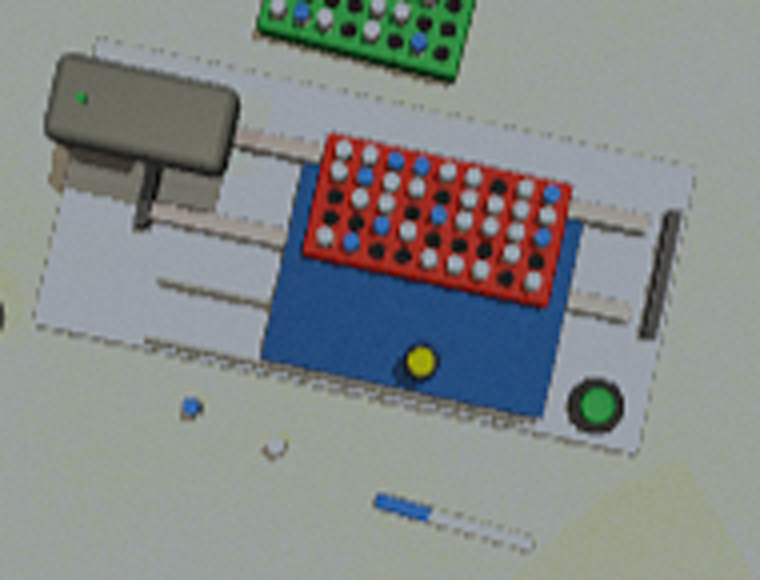

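View pics/scz.png

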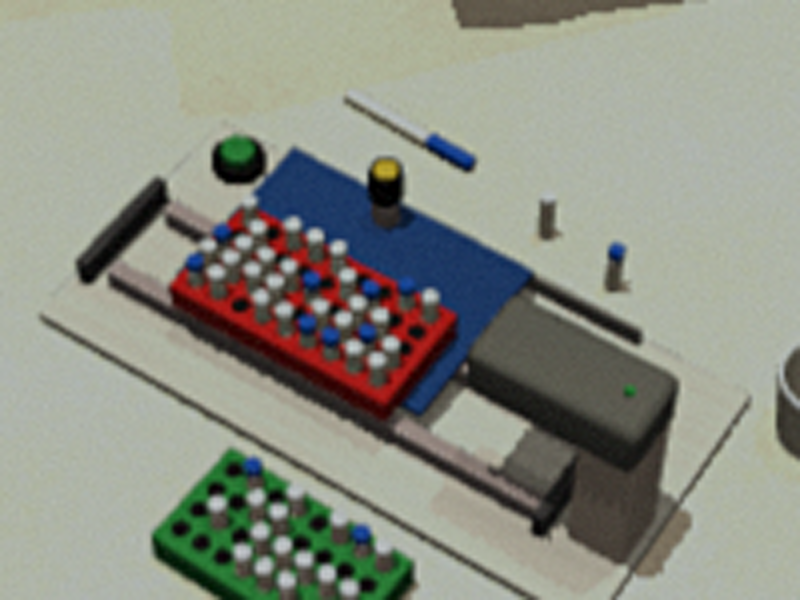

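```bash
python3 - <<'E'
from h import *
s=status.get_state();M=R.from_euler('xyz',s['ee_rot']).as_matrix();print(M.round(3), np.degrees(np.arctan2(M[1,1],M[0,1])))
T=cam('top');S=cam('scene')
f=lambda x,y:(220+x/4,150+y/4)
g=lambda x,y:(230+x/4,180+y/4)
def ang(a,b,z,C=T):
    d=onz(C,b,z)-onz(C,a,z);print(np.degrees(np.arctan2(d[1],d[0])),np.linalg.norm(d))
ang(f(635,455),f(38,326),.012);ang(f(692,172),f(98,40),.012);ang(f(545,416),f(262,358),.042);ang(f(547,304),f(305,257),.075)
ang(g(350,95),g(470,160),.01,S);ang(g(42,318),g(590,630),.012,S)
E
```

```text
[[-0.    -0.278  0.961]
 [ 0.001  0.961  0.278]
 [-1.     0.001 -0.   ]] 106.14042409573749
79.12110412886842 0.4722143099112147
78.82164824529947 0.4754470670587331
79.73726018136914 0.21954938757075967
80.34410794660128 0.18425430014891592
76.90940422873058 0.11847159558033214
79.3017099429839 0.47274454875048927
```

Request:
{"fn": "apply_moves", "kwargs": {"commands": [{"dx": 22,"dy": 54,"dz": 0,"spin": -5},{"dx": 22,"dy": 54,"dz": 0,"spin": -5},{"dx": 22,"dy": 54,"dz": 0,"spin": -5},{"dx": 22,"dy": 54,"dz": 0,"spin": -5},{"dx": 22,"dy": 54,"dz": 0,"spin": -5}], "grip_force": 40}}

```text
invalid input at $.commands[0]: expected keys dx, dy, dz, spin, hand
```

Request:
{"fn": "apply_moves", "kwargs": {"commands": [{"dx": 22,"dy": 54,"dz": 0,"spin": -2},{"dx": 22,"dy": 54,"dz": 0},{"dx": 22,"dy": 54,"dz": 0},{"dx": 22,"dy": 54,"dz": 0},{"dx": 22,"dy": 54,"dz": 0}]}}

```text
invalid input at $.commands[0]: expected keys dx, dy, dz, spin, hand
```

Request:
{"fn": "apply_moves", "kwargs": {"commands": [{"dx": 22,"dy": 54,"dz": 0,"spin": -5,"hand": 0},{"dx": 22,"dy": 54,"dz": 0,"spin": -5,"hand": 0},{"dx": 22,"dy": 54,"dz": 0,"spin": -5,"hand": 0},{"dx": 22,"dy": 54,"dz": 0,"spin": -5,"hand": 0},{"dx": 22,"dy": 54,"dz": 0,"spin": -5,"hand": 0}], "grip_force": 40}}

```text
t: 0.78
eef_pos: [0.2979, -0.3767, 0.4046]
ee_rot: [-0.025, 1.571, -0.183]
force: [1.5, -0.9, 0.1]
width: 0.0879
```

Request:
{"fn": "apply_moves", "kwargs": {"commands": [{"dx": 22,"dy": 54,"dz": 0,"spin": -2,"hand": 0},{"dx": 22,"dy": 54,"dz": 0,"spin": 0,"hand": 0},{"dx": 22,"dy": 54,"dz": 0,"spin": 0,"hand": 0},{"dx": 22,"dy": 54,"dz": 0,"spin": 0,"hand": 0},{"dx": 22,"dy": 54,"dz": 0,"spin": 0,"hand": 0}]}}

```text
t: 1.4
eef_pos: [0.4078, -0.1065, 0.405]
ee_rot: [0.412, 1.57, 0.223]
force: [1.7, -0.1, 0.4]
width: 0.0877
```

```bash
python3 - <<'E'
from h import *
s=status.get_state();f=viewer.grab_frame('wrist');cv2.imwrite('pics/w1.png',f[:,:,::-1]);np.save('w1.npy',[s['eef_pos'],s['ee_rot']])
M=R.from_euler('xyz',s['ee_rot']).as_matrix();print(s['t'],s['eef_pos'],np.degrees(np.arctan2(M[1,1],M[0,1])))
W=cam('wrist',s);print(proj(W,[.4827,.0088,.098]),proj(W,[.4566,-.129,.034]))
print(blob(f,(20,120,70),(36,255,255),(0,0,640,300))[:3],blob(f,(40,100,40),(85,255,255),(0,0,640,480))[:3])
E
```

```text
1.4 [ 0.40776888 -0.10651692  0.40495823] 79.1577000713238
[459.45998162 283.63228223] [307.82840367 260.30632907]
[(array([460.64965986, 283.54761905]), np.int32(294))] [(array([308.20092379, 260.073903  ]), np.int32(433)), (array([444.59770115, 463.91954023]), np.int32(87)), (array([459.38461538, 455.38461538]), np.int32(39))]
```

View pics/w1.png

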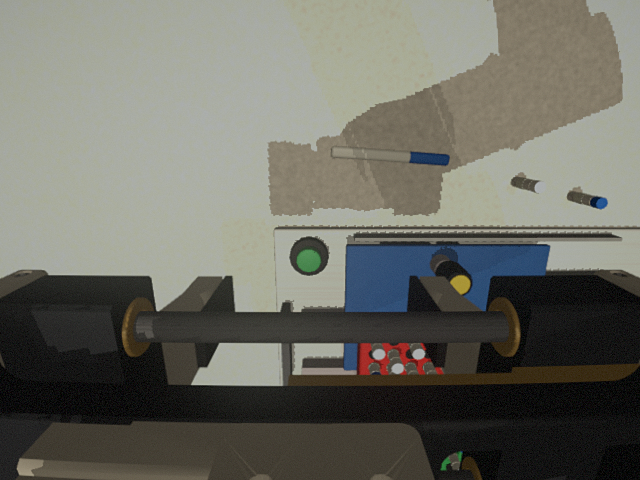

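```bash
python3 - <<'E'
from h import *
T=cam('top');S=cam('scene');a=np.load('w1.npy');W=cam('wrist',dict(eef_pos=a[0],ee_rot=a[1]))
print(tri([(T,(324.84,239.92)),(S,(326.07,221.86)),(W,(460.65,283.55))]))
print(tri([(T,(369.06,250.97)),(S,(288.92,217.24)),(W,(308.2,260.07))]))
E
```

```text
(array([0.48266894, 0.00905904, 0.09869529]), [np.float64(2.0840045347685514), np.float64(1.4919138072528568), np.float64(0.606279366382516)])
(array([ 0.45702579, -0.12877509,  0.0308538 ]), [np.float64(1.6734373192203476), np.float64(1.861670017988304), np.float64(0.45913042932309156)])
```

Request:
{"fn": "apply_moves", "kwargs": {"commands": [{"dx": 25,"dy": 38,"dz": -15,"spin": 0,"hand": 0},{"dx": 25,"dy": 38,"dz": -15,"spin": 0,"hand": 0},{"dx": 25,"dy": 39,"dz": -20,"spin": 0,"hand": 0},{"dx": 0,"dy": 0,"dz": 0,"spin": 0,"hand": 0},{"dx": 0,"dy": 0,"dz": 0,"spin": 0,"hand": 0}]}}

```text
t: 2.08
eef_pos: [0.4825, 0.0066, 0.3544]
ee_rot: [-2.545, 1.57, -2.734]
force: [-0.8, 0.9, 0.3]
width: 0.0874
```

```bash
python3 - <<'E'
from h import *
s=status.get_state();f=viewer.grab_frame('wrist');cv2.imwrite('pics/w2.png',f[:,:,::-1]);np.save('w2.npy',[s['eef_pos'],s['ee_rot']])
W=cam('wrist',s);print(s['t'],s['eef_pos'],proj(W,[.4835,.0095,.098]))
b=blob(f,(20,120,70),(36,255,255),(200,150,440,300))[:3];print(b)
T=cam('top');S=cam('scene');a=np.load('w1.npy');W1=cam('wrist',dict(eef_pos=a[0],ee_rot=a[1]))
if b:print(tri([(W,b[0][0]),(W1,(460.65,283.55))]))
E
```

```text
2.075 [0.48249429 0.00656873 0.35442668] [323.89413845 247.36980179]
[(array([322.65275142, 247.42314991]), np.int32(527))]
(array([0.48221312, 0.00895486, 0.10017583]), [np.float64(0.502819321720271), np.float64(0.5028193217203376)])
```

View pics/w2.png

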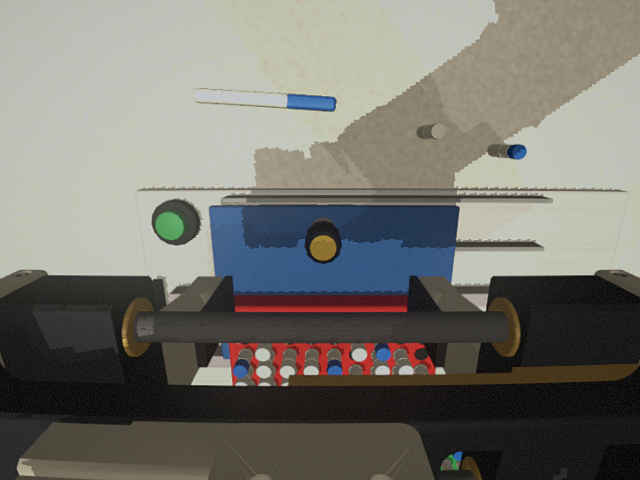

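The dot appears at (323,247), within about 1 px of the prediction. The knob is at (0.482, 0.009) with its top at about 0.099. Descending onto it.

Request:
{"fn": "apply_moves", "kwargs": {"commands": [{"dx": 0,"dy": 2,"dz": -30,"spin": 0,"hand": 0},{"dx": 0,"dy": 0,"dz": -30,"spin": 0,"hand": 0},{"dx": 0,"dy": 0,"dz": -30,"spin": 0,"hand": 0},{"dx": 0,"dy": 0,"dz": -23,"spin": 0,"hand": 0},{"dx": 0,"dy": 0,"dz": 0,"spin": 0,"hand": 0.1}]}}

```text
t: 2.75
eef_pos: [0.4819, 0.0076, 0.2411]
ee_rot: [-2.585, 1.568, -2.776]
force: [-0.4, -0.3, 0.1]
width: 0.0825
```

Request:
{"fn": "apply_moves", "kwargs": {"commands": [{"dx": 0,"dy": 0,"dz": 0,"spin": 0,"hand": 1},{"dx": 0,"dy": 0,"dz": 0,"spin": 0,"hand": 1},{"dx": 0,"dy": 0,"dz": 0,"spin": 0,"hand": 1},{"dx": 0,"dy": 0,"dz": 0,"spin": 0,"hand": 1},{"dx": 0,"dy": 0,"dz": 0,"spin": 0,"hand": 1}]}}

```text
t: 3.38
eef_pos: [0.4827, 0.0087, 0.2418]
ee_rot: [0.56, 1.571, 0.371]
force: [0.2, -0.2, -0.3]
width: 0.0343
```

Request:
{"fn": "apply_moves", "kwargs": {"commands": [{"dx": 0,"dy": 0,"dz": 0,"spin": 0,"hand": 1},{"dx": 0,"dy": 0,"dz": 0,"spin": 0,"hand": 1},{"dx": 0,"dy": 0,"dz": 0,"spin": 0,"hand": 1},{"dx": 0,"dy": 0,"dz": 0,"spin": 0,"hand": 1},{"dx": 0,"dy": 0,"dz": 0,"spin": 0,"hand": 1}]}}

```text
t: 4.0
eef_pos: [0.4827, 0.0087, 0.2417]
ee_rot: [-2.798, 1.571, -2.987]
force: [-0.9, -0.8, 0.7]
width: 0.0254
```

Gripped at a width of about 25.4 mm on the 26 mm knob. Pulling up.

Request:
{"fn": "apply_moves", "kwargs": {"commands": [{"dx": 0,"dy": 0,"dz": 3,"spin": 0,"hand": 1},{"dx": 0,"dy": 0,"dz": 4,"spin": 0,"hand": 1},{"dx": 0,"dy": 0,"dz": 3,"spin": 0,"hand": 1},{"dx": 0,"dy": 0,"dz": 0,"spin": 0,"hand": 1},{"dx": 0,"dy": 0,"dz": 0,"spin": 0,"hand": 1}]}}

```text
t: 4.62
eef_pos: [0.4826, 0.0086, 0.2515]
ee_rot: [2.983, 1.571, 2.794]
force: [3.0, 1.4, -10.6]
width: 0.0251
```

```bash
python3 - <<'E'
from h import *
s=status.get_state();print(s['eef_pos'],s['force'])
t=viewer.grab_frame('scene');cv2.imwrite('pics/s2.png',cv2.resize(t[180:330,230:430],None,fx=4,fy=4)[:,:,::-1])
E
```

```text
[0.48260464 0.00862011 0.25151295] [  3.03209627   1.41621151 -10.64992233]
```

View pics/s2.png

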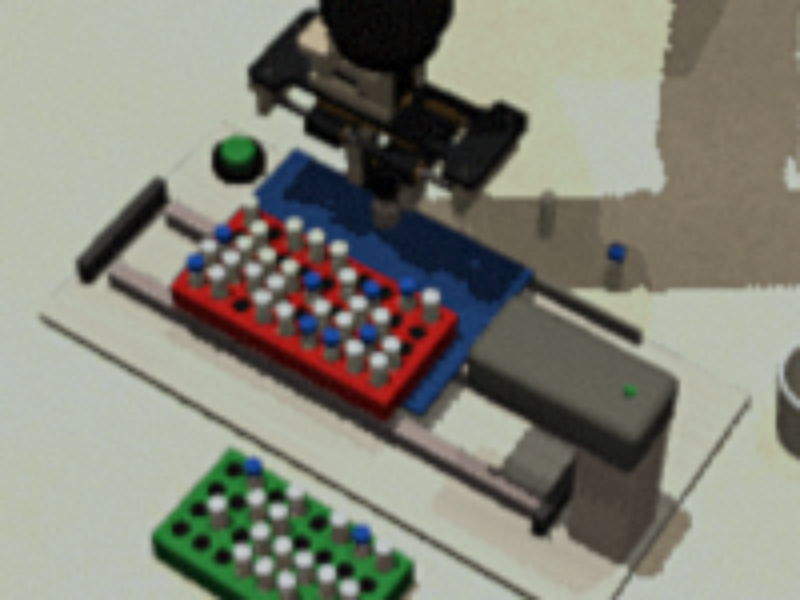

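Held at about 10 mm of lift with 10.6 N downward, which matches the spring. The image shows the carriage hasn't moved. Next I'll slide about 26 mm with the knob held up, short of the earliest notch position.

Request:
{"fn": "apply_moves", "kwargs": {"commands": [{"dx": 1.2,"dy": 6.4,"dz": 0,"spin": 0,"hand": 1},{"dx": 1.2,"dy": 6.4,"dz": 0,"spin": 0,"hand": 1},{"dx": 1.2,"dy": 6.4,"dz": 0,"spin": 0,"hand": 1},{"dx": 1.2,"dy": 6.3,"dz": 0,"spin": 0,"hand": 1},{"dx": 0,"dy": 0,"dz": 0,"spin": 0,"hand": 1}]}}

```text
t: 5.3
eef_pos: [0.4876, 0.0349, 0.2516]
ee_rot: [1.411, 1.57, 1.222]
force: [2.9, 0.4, -9.1]
width: 0.0252
```

Request:
{"fn": "apply_moves", "kwargs": {"commands": [{"dx": 0,"dy": 0,"dz": -2,"spin": 0,"hand": 1},{"dx": 0,"dy": 0,"dz": 0,"spin": 0,"hand": 1},{"dx": 0,"dy": 0,"dz": 0,"spin": 0,"hand": 0.62},{"dx": 0,"dy": 0,"dz": 0,"spin": 0,"hand": 0.62},{"dx": 0,"dy": 0,"dz": 0,"spin": 0,"hand": 0.62}]}}

```text
t: 5.92
eef_pos: [0.4876, 0.0341, 0.2502]
ee_rot: [0.398, 1.57, 0.209]
force: [-1.0, -0.8, -0.1]
width: 0.0333
```

```bash
python3 - <<'E'
from h import *
s=status.get_state();print(s['t'],s['eef_pos'],s['force'],s['width'])
t=viewer.grab_frame('scene');cv2.imwrite('pics/s3.png',cv2.resize(t[180:330,230:430],None,fx=4,fy=4)[:,:,::-1])
t=viewer.grab_frame('wrist');cv2.imwrite('pics/w3.png',t[:,:,::-1])
E
```

```text
5.925 [0.48758033 0.03405049 0.25015189] [-0.96084597 -0.80981972 -0.1341389 ] 0.03334593424949744
```

View pics/s3.png

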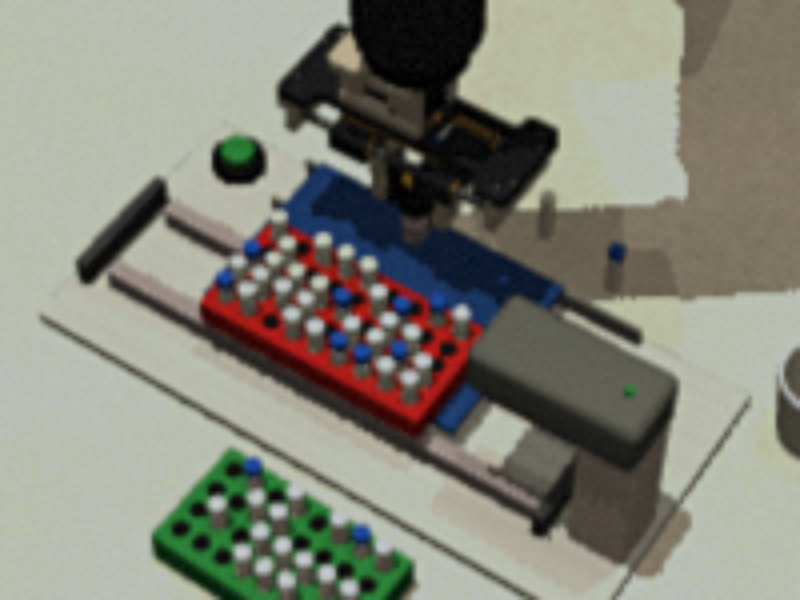

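View pics/w3.png

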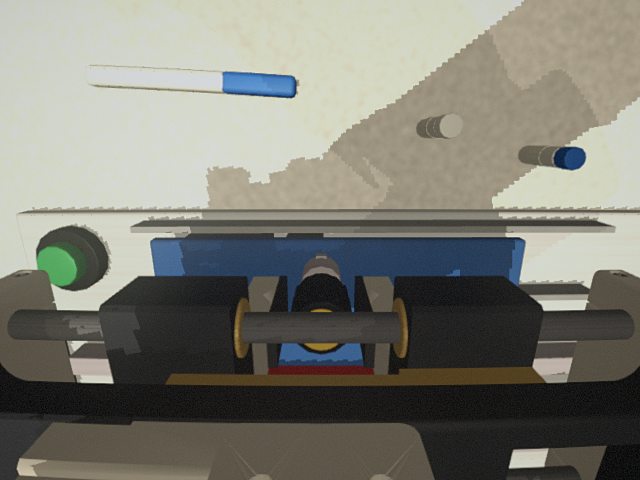

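The scene shows the carriage about 26 mm along, and the knob is free between the fingers (dot at (322,342) in the wrist view). I'll lower a little, set a soft grip, and push the knob with the rear finger until the plunger snaps in.

Request:
{"fn": "apply_moves", "kwargs": {"commands": [{"dx": 0.3,"dy": 1.5,"dz": -2,"spin": 0,"hand": 0.62},{"dx": 0.3,"dy": 1.5,"dz": -2,"spin": 0,"hand": 0.62},{"dx": 0.3,"dy": 1.5,"dz": -1,"spin": 0,"hand": 0.62},{"dx": 0.3,"dy": 1.5,"dz": 0,"spin": 0,"hand": 0.62},{"dx": 0.3,"dy": 1.5,"dz": 0,"spin": 0,"hand": 0.62}], "grip_force": 6}}

```text
t: 6.65
eef_pos: [0.4887, 0.041, 0.2444]
ee_rot: [-2.158, 1.569, -2.347]
force: [1.3, -5.7, 0.2]
width: 0.0329
```

Request:
{"fn": "apply_moves", "kwargs": {"commands": [{"dx": 0.2,"dy": 0.8,"dz": 0,"spin": 0,"hand": 0.62},{"dx": 0.2,"dy": 0.8,"dz": 0,"spin": 0,"hand": 0.62},{"dx": 0.2,"dy": 0.8,"dz": 0,"spin": 0,"hand": 0.62},{"dx": 0.1,"dy": 0.8,"dz": 0,"spin": 0,"hand": 0.62},{"dx": 0.1,"dy": 0.8,"dz": 0,"spin": 0,"hand": 0.62}]}}

```text
t: 7.28
eef_pos: [0.4898, 0.0458, 0.2446]
ee_rot: [1.234, 1.571, 1.044]
force: [-0.2, -1.8, -0.9]
width: 0.0334
```

Request:
{"fn": "apply_moves", "kwargs": {"commands": [{"dx": 0.1,"dy": 0.6,"dz": 0,"spin": 0,"hand": 0.62},{"dx": 0.1,"dy": 0.6,"dz": 0,"spin": 0,"hand": 0.62},{"dx": 0.1,"dy": 0.6,"dz": 0,"spin": 0,"hand": 0.62},{"dx": 0.1,"dy": 0.6,"dz": 0,"spin": 0,"hand": 0.62},{"dx": 0.1,"dy": 0.6,"dz": 0,"spin": 0,"hand": 0.62}]}}

```text
t: 7.9
eef_pos: [0.4903, 0.0486, 0.2447]
ee_rot: [-1.782, 1.571, -1.971]
force: [1.3, -4.3, -1.1]
width: 0.033
```

Request:
{"fn": "apply_moves", "kwargs": {"commands": [{"dx": 0.1,"dy": 0.6,"dz": 0,"spin": 0,"hand": 0.62},{"dx": 0.1,"dy": 0.6,"dz": 0,"spin": 0,"hand": 0.62},{"dx": 0.1,"dy": 0.6,"dz": 0,"spin": 0,"hand": 0.62},{"dx": 0.1,"dy": 0.6,"dz": 0,"spin": 0,"hand": 0.62},{"dx": 0.1,"dy": 0.6,"dz": 0,"spin": 0,"hand": 0.62}]}}

```text
t: 8.52
eef_pos: [0.4906, 0.0503, 0.2446]
ee_rot: [-1.833, 1.568, -2.022]
force: [3.0, -13.0, -1.3]
width: 0.0353
```

The force rose to 13 N and the finger is being pushed back, so the carriage looks blocked at about 38 mm. I'll back off to centre and check.

Request:
{"fn": "apply_moves", "kwargs": {"commands": [{"dx": -0.6,"dy": -3.0,"dz": 0,"spin": 0,"hand": 0.62},{"dx": -0.4,"dy": -2.0,"dz": 0,"spin": 0,"hand": 0.5},{"dx": 0,"dy": 0,"dz": 0,"spin": 0,"hand": 0.2},{"dx": 0,"dy": 0,"dz": 0,"spin": 0,"hand": 0},{"dx": 0,"dy": 0,"dz": 0,"spin": 0,"hand": 0}]}}

```text
t: 9.15
eef_pos: [0.4898, 0.0468, 0.2447]
ee_rot: [0.913, 1.571, 0.724]
force: [0.2, 0.4, 0.9]
width: 0.0682
```

Request:
{"fn": "apply_moves", "kwargs": {"commands": [{"dx": 0,"dy": 0,"dz": 0,"spin": 0,"hand": 0},{"dx": 0,"dy": 0,"dz": 20,"spin": 0,"hand": 0},{"dx": 0,"dy": 0,"dz": 40,"spin": 0,"hand": 0},{"dx": 0,"dy": 0,"dz": 40,"spin": 0,"hand": 0},{"dx": 0,"dy": 0,"dz": 10,"spin": 0,"hand": 0}]}}

```text
t: 9.78
eef_pos: [0.4904, 0.0469, 0.3574]
ee_rot: [0.573, 1.566, 0.384]
force: [-0.4, -0.2, -0.7]
width: 0.0878
```

Request:
{"fn": "apply_moves", "kwargs": {"commands": [{"dx": -10,"dy": -45,"dz": 0,"spin": 0,"hand": 0.5},{"dx": -9,"dy": -45,"dz": 0,"spin": 0,"hand": 1},{"dx": -5,"dy": -25,"dz": 0,"spin": 0,"hand": 1},{"dx": 0,"dy": 0,"dz": 0,"spin": 0,"hand": 1},{"dx": 0,"dy": 0,"dz": 0,"spin": 0,"hand": 1}]}}

```text
t: 10.4
eef_pos: [0.4658, -0.0682, 0.3543]
ee_rot: [-2.955, 1.57, 3.138]
force: [0.2, 0.3, -0.3]
width: 0.0431
```

```bash
python3 - <<'E'
from h import *
s=status.get_state();print(s['t'],s['eef_pos'],s['force'],s['width'])
w=viewer.grab_frame('wrist');cv2.imwrite('pics/w4.png',w[:,:,::-1])
t=viewer.grab_frame('scene');cv2.imwrite('pics/s4.png',cv2.resize(t[180:330,230:430],None,fx=4,fy=4)[:,:,::-1])
W=cam('wrist',s);S=cam('scene')
a=blob(w,(20,120,60),(36,255,255),(200,150,640,480))[:3];b=blob(t,(18,100,90),(38,255,255),(310,205,360,250))[:3]
g=blob(w,(40,100,40),(85,255,255),(100,100,640,330))[:3]
print(a,b,g)
k0=np.array([.4822,.009,.0987]);u=np.array([.187,.982,0])
for d in(35,38,41):
  for z in (0,.0065): print(d,z,proj(W,k0+u*d/1000+[0,0,z]),proj(S,k0+u*d/1000+[0,0,z]))
print('k0 scene',proj(S,k0),'meas 326.07,221.86')
if a and b:print(tri([(W,a[0][0]),(S,b[0][0])]))
E
```

```text
10.4 [ 0.46580006 -0.06820569  0.35431962] [ 0.215443    0.29031931 -0.28145992] 0.04312816081977193
[(array([479.18232044, 250.29097606]), np.int32(543)), (array([524.32432432, 374.08108108]), np.int32(37)), (array([508.58333333, 376.94444444]), np.int32(36))] [(array([337.05263158, 227.47368421]), np.int32(19))] [(array([243.40993789, 227.26708075]), np.int32(161)), (array([252.        , 220.28571429]), np.int32(7)), (array([262.16666667, 221.5       ]), np.int32(6))]
35 0 [476.39050982 248.69791118] [335.53703179 226.69344551]
35 0.0065 [480.34819799 251.51458962] [335.5586814 225.2611915]
38 0 [480.44441444 248.68228833] [336.39435731 227.12806333]
38 0.0065 [484.5008364  251.49696927] [336.4186616  225.69624138]
41 0 [484.49214269 248.66652909] [337.2527676  227.56322981]
41 0.0065 [488.64680245 251.47916668] [337.27973308 226.13184181]
k0 scene [325.61421942 221.66302315] meas 326.07,221.86
(array([0.49003682, 0.04708601, 0.09780404]), [np.float64(1.5340429660706838), np.float64(1.534042966070753)])
```

View pics/w4.png

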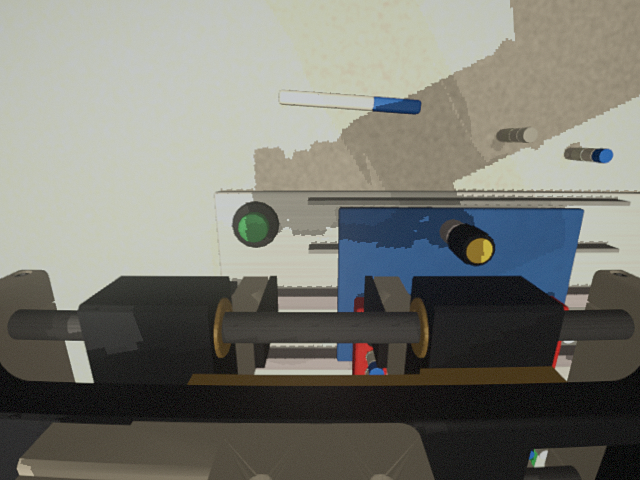

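View pics/s4.png

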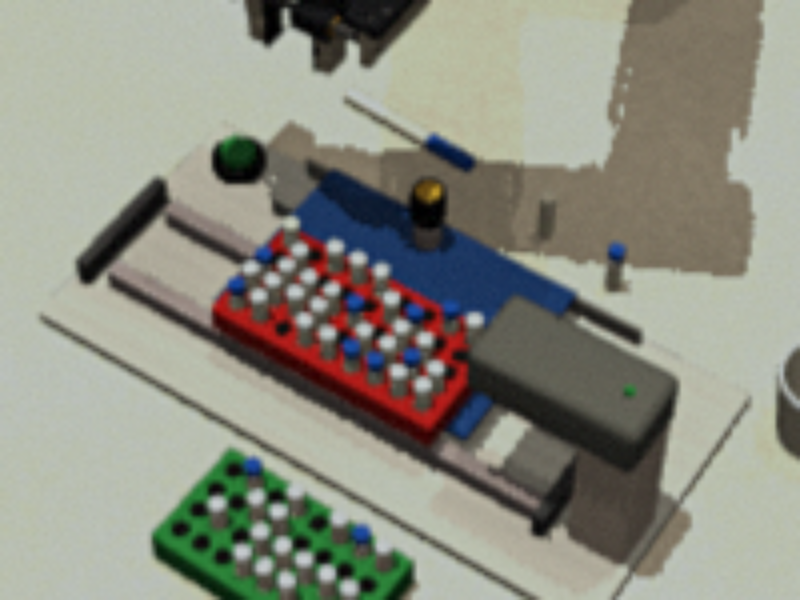

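The scene view puts the dot at about (337,227.5), and triangulation gives a knob top of 0.098, the same as when home, with the carriage at about 38 mm. The wrist view alone is ambiguous at 1 px. Before pressing, I'll take a second wrist view from over the button.

Request:
{"fn": "apply_moves", "kwargs": {"commands": [{"dx": -4,"dy": -30,"dz": 0,"spin": 0,"hand": 1},{"dx": -5,"dy": -30,"dz": 0,"spin": 0,"hand": 1},{"dx": 0,"dy": 0,"dz": 0,"spin": 0,"hand": 1},{"dx": 0,"dy": 0,"dz": 0,"spin": 0,"hand": 1},{"dx": 0,"dy": 0,"dz": 0,"spin": 0,"hand": 1}]}}

```text
t: 11.12
eef_pos: [0.457, -0.1276, 0.3546]
ee_rot: [0.965, 1.571, 0.777]
force: [0.4, -0.6, 0.6]
width: 0.0005
```

```bash
python3 - <<'E'
from h import *
s=status.get_state();print(s['t'],s['eef_pos'],s['force'],s['width'])
w=viewer.grab_frame('wrist');cv2.imwrite('pics/w5.png',w[:,:,::-1])
s2=viewer.grab_frame('scene');t=viewer.grab_frame('top')
z=lambda i,x0,y0,x1,y1,f:cv2.resize(i[y0:y1,x0:x1],None,fx=f,fy=f,interpolation=2)[:,:,::-1]
a0=cv2.imread('pics/scene0.png')[:,:,::-1]
cv2.imwrite('pics/s5.png',np.hstack([z(a0,306,205,346,245,10),z(s2,317,211,357,251,10)]))
cv2.imwrite('pics/t5.png',z(t,220,150,410,295,4))
W=cam('wrist',s);S=cam('scene')
a=blob(w,(20,120,60),(36,255,255),(200,150,640,300))[:3];b=blob(s2,(18,100,60),(38,255,255),(310,205,360,250))[:3]
print(a,b)
k0=np.array([.4822,.009,.0987]);u=np.array([.187,.982,0])
for d in(36,39):
  for z in (0,.0065): print(d,z,proj(W,k0+u*d/1000+[0,0,z]))
if a and b:print(tri([(W,a[0][0]),(S,b[0][0])]))
print('btn',proj(W,[.457,-.1288,.034]))
E
```

```text
11.125 [ 0.45702718 -0.12762453  0.35464857] [ 0.42869307 -0.59975885  0.60362288] 0.0005346216330003274
[(array([558.36654135, 246.80451128]), np.int32(532))] [(array([336.66666667, 227.25      ]), np.int32(36))]
36 0 [557.67861458 245.12632173]
36 0.0065 [563.54678696 247.82132207]
39 0 [561.57771853 245.11583462]
39 0.0065 [567.53208638 247.80821038]
(array([0.48998108, 0.04627403, 0.09822501]), [np.float64(1.1726773404556328), np.float64(1.1726773404555324)])
btn [318.34295118 225.17792076]
```

View pics/w5.png

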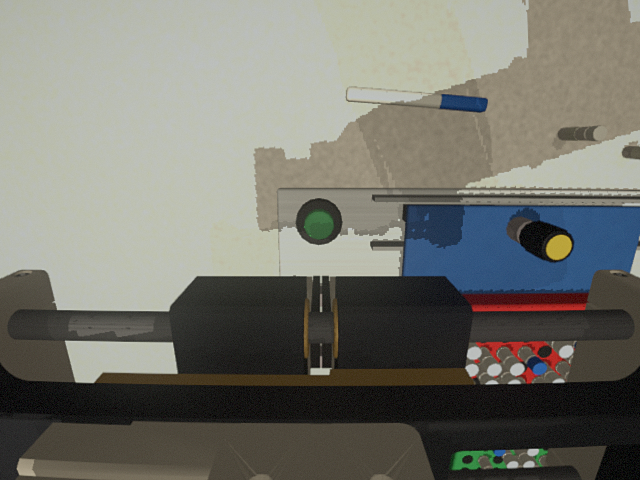

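View pics/s5.png

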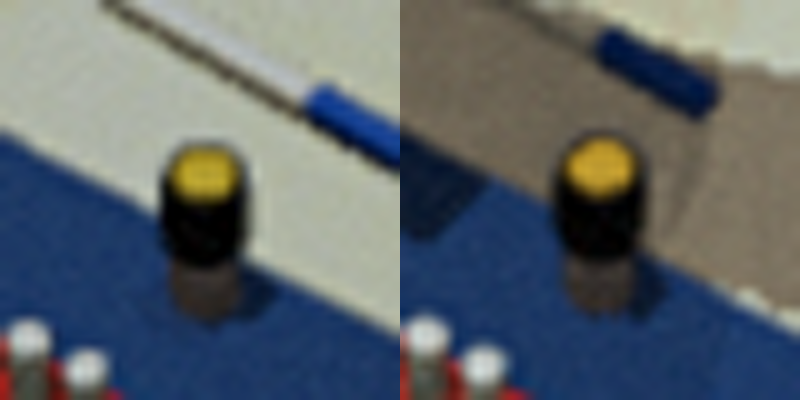

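View pics/t5.png

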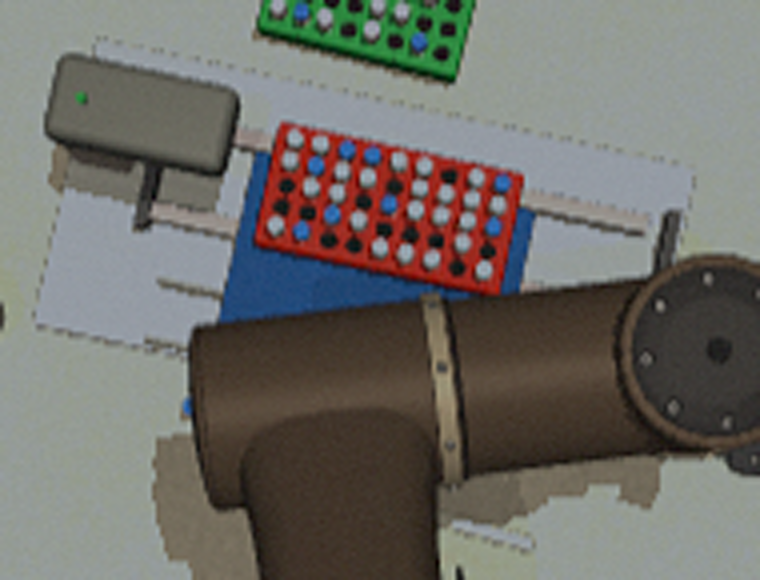

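The side-by-side shows the same amount of exposed sleeve as at the start, to within about 0.4 px, where an unseated plunger would differ by 1.4 px. Triangulated knob height is 0.098, so the plunger is home at about 37–38 mm. The button is at (319,222), as predicted. Pressing.

Request:
{"fn": "apply_moves", "kwargs": {"commands": [{"dx": 0,"dy": -1,"dz": -45,"spin": 0,"hand": 1},{"dx": 0,"dy": 0,"dz": -45,"spin": 0,"hand": 1},{"dx": 0,"dy": 0,"dz": -35,"spin": 0,"hand": 1},{"dx": 0,"dy": 0,"dz": -10,"spin": 0,"hand": 1},{"dx": 0,"dy": 0,"dz": 0,"spin": 0,"hand": 1}]}}

```text
t: 11.9
eef_pos: [0.4571, -0.1292, 0.2198]
ee_rot: [-2.535, 1.57, -2.724]
force: [-0.2, -0.2, -0.4]
width: 0.0006
```

Request:
{"fn": "apply_moves", "kwargs": {"commands": [{"dx": 0,"dy": 0,"dz": -4,"spin": 0,"hand": 1},{"dx": 0,"dy": 0,"dz": -3,"spin": 0,"hand": 1},{"dx": 0,"dy": 0,"dz": -3,"spin": 0,"hand": 1},{"dx": 0,"dy": 0,"dz": -1,"spin": 0,"hand": 1},{"dx": 0,"dy": 0,"dz": 0,"spin": 0,"hand": 1}]}}

```text
t: 12.52
eef_pos: [0.4572, -0.1293, 0.209]
ee_rot: [0.208, 1.57, 0.019]
force: [1.4, 1.0, 3.2]
width: 0.0009
```

Request:
{"fn": "apply_moves", "kwargs": {"commands": [{"dx": 0,"dy": 0,"dz": -1,"spin": 0,"hand": 1},{"dx": 0,"dy": 0,"dz": -1,"spin": 0,"hand": 1},{"dx": 0,"dy": 0,"dz": -1,"spin": 0,"hand": 1},{"dx": 0,"dy": 0,"dz": -0.4,"spin": 0,"hand": 1},{"dx": 0,"dy": 0,"dz": 0,"spin": 0,"hand": 1}]}}

```text
t: 13.15
eef_pos: [0.4572, -0.1293, 0.2062]
ee_rot: [0.08, 1.57, -0.109]
force: [-1.3, 2.6, 15.5]
width: 0.0004
```

15.5 N at tip height 0.028, so the button is bottomed. Retracting.

Request:
{"fn": "apply_moves", "kwargs": {"commands": [{"dx": 0,"dy": 0,"dz": 10,"spin": 0,"hand": 1},{"dx": 0,"dy": 0,"dz": 30,"spin": 0,"hand": 1},{"dx": 0,"dy": 0,"dz": 50,"spin": 0,"hand": 1},{"dx": 0,"dy": 0,"dz": 50,"spin": 0,"hand": 1},{"dx": 0,"dy": 0,"dz": 20,"spin": 0,"hand": 1}]}}

```text
t: 13.78
eef_pos: [0.4565, -0.1295, 0.3678]
ee_rot: [0.282, 1.568, 0.092]
force: [-0.2, 0.3, -0.6]
width: 0.0007
```

Request:
{"fn": "apply_moves", "kwargs": {"commands": [{"dx": -10,"dy": -50,"dz": 10,"spin": 0,"hand": 1},{"dx": -10,"dy": -50,"dz": 10,"spin": 0,"hand": 1},{"dx": -10,"dy": -50,"dz": 0,"spin": 0,"hand": 1},{"dx": -5,"dy": -50,"dz": 0,"spin": 0,"hand": 1},{"dx": 0,"dy": -30,"dz": 0,"spin": 0,"hand": 1}]}}

```text
t: 14.4
eef_pos: [0.4204, -0.3612, 0.3844]
ee_rot: [2.826, 1.568, 2.635]
force: [0.5, 0.3, -0.1]
width: 0.0004
```

```bash
python3 - <<'E'
from h import *
s=status.get_state();print(s['t'],s['eef_pos'],s['force'])
S=cam('scene');T=cam('top')
s2=viewer.grab_frame('scene');t=viewer.grab_frame('top')
z=lambda i,x0,y0,x1,y1,f:cv2.resize(i[y0:y1,x0:x1],None,fx=f,fy=f,interpolation=2)[:,:,::-1]
cv2.imwrite('pics/s6.png',z(s2,230,180,430,330,4));cv2.imwrite('pics/t6.png',z(t,220,150,410,295,4))
ty=blob(t,(22,120,90),(35,255,255),(260,215,340,255));sy=blob(s2,(18,100,90),(38,255,255),(310,205,360,250))
tg=blob(t,(40,100,60),(85,255,255),(355,240,385,262));sg=blob(s2,(40,100,40),(85,255,255),(275,205,302,228))
print(ty,sy,tg,sg)
if ty and sy:
  k=tri([(T,ty[0][0]),(S,sy[0][0])]);d=(k[0]-[0.48271602,0.00875003,0.09842127])*1000;print(k,d,np.hypot(*d[:2]))
if tg and sg:print(tri([(T,tg[0][0]),(S,sg[0][0])]))
E
```

```text
14.4 [ 0.42039737 -0.3611506   0.38443676] [ 0.54948736  0.33638067 -0.07385717]
[(array([312.24324324, 237.24324324]), np.int32(37))] [(array([336.59259259, 227.07407407]), np.int32(27))] [(array([368.80701754, 250.94736842]), np.int32(57))] [(array([289.06666667, 217.15555556]), np.int32(45))]
(array([0.48978861, 0.04558161, 0.09924361]), [np.float64(1.4385441613328072), np.float64(1.43854416133286)]) [ 7.07259484 36.83157611  0.82234139] 37.50448768293892
(array([ 0.45661562, -0.12819873,  0.03075272]), [np.float64(1.590072886513172), np.float64(1.5900728865133236)])
```

View pics/t6.png

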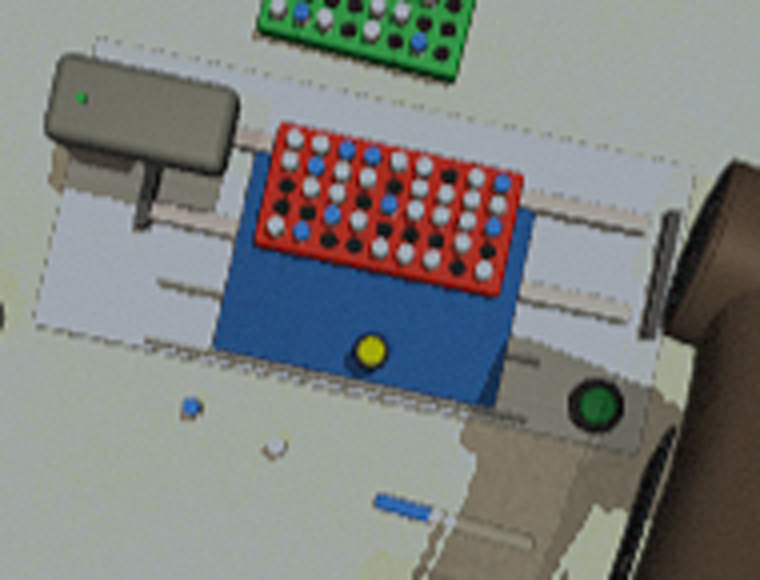

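View pics/s6.png

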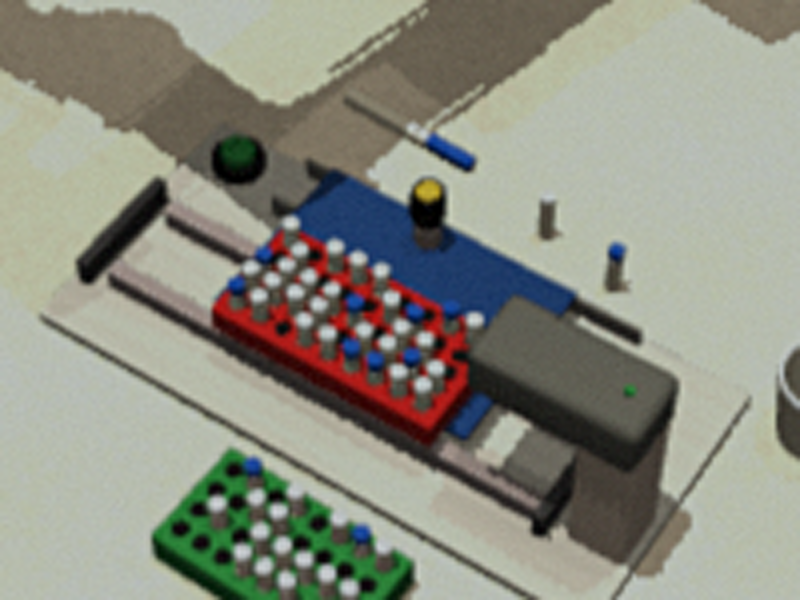

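The final views show the knob dot at (312,237) in the top view, moved 37.5 mm. Its height is within 0.8 mm of home, the button is back up, and the tubes, marker and cup are where they were. Handing in.

```bash
python3 -c "
from station import arm
print(arm.job_done())"
```

```text
the job is handed in; nothing more can be done
None
```

I moved the rack on by one notch, pressed the read button with the plunger home, and handed the job in at about 14.5 s. The hand-in reports no verdict, so this rests on my own checks.

- **Index:** I pulled the knob up about 10 mm and slid the carriage about 26 mm with it held up. Then I let the pin down onto the bar and pushed the knob with one finger until it blocked at 13 N.
- **Button:** I then pressed the green button until it bottomed at 15.5 N, and moved the arm well clear.

**Last checks:**
- **Carriage:** it moved 37.5 mm, inside the 31–57 mm window.
- **Plunger:** the knob top was within 0.8 mm of its starting height, so the plunger is home.
- **Button:** it is back up.
- **Loose things:** the tubes and marker look unmoved, and so does the part of the cup in view. I did not re-check the scan gun and tip box, but the arm never went near them at low height.
- **Robot:** the force reading was about zero, so the arm is touching nothing.

**Disagreement:** one wrist picture, taken before the press, could not tell plunger home from plunger up (about 1.5 px off either way). The scene and top views, the exposed sleeve length and the blocking force all pointed to home.

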